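Open the strut-assisted lid of the blue vial chest

TASK

Vials are about to be put away in the blue storage chest: lift its lid by the steel bar on its front, past the point where the gas struts take over, so that it stands fully open by itself once you let go. Leave the grey chest's lid shut and the small amber bottle standing where it is.

Things in the scene. Friction and masses are not known exactly. Their poses are not given: they have to be found in the camera images.
- blue_bar (a point): Middle of the round steel handle bar (12 mm thick, 80 mm long) of the blue metal chest, which is fixed to the worktop. Axes, lid shut: x front to back of the chest, y along the bar, z up. The bar is held by an arm at each end 40 mm in front of the lid, 91 mm above the worktop: 34 mm free between bar and chest, nothing below. The bar can turn between finger pads.
- blue_lid (a joint): Angle of the blue chest's lid (rad): 0 shut, 1.45 at the open stop. It turns about the bar's y direction; shut, the hinge axis lies 160 mm behind (+x) and 11 mm below the bar. The lid weighs 0.6 kg, struts help: under 3 N at the bar lifts it. Let go below the balance angle (0.6 to 1.0) it sinks shut; above it the struts push it slowly to the stop and hold it.
- grey_bar (a point): Middle of the same steel bar on the grey chest, alike in all but its light grey colour and fixed beside the blue one; which stands left varies. Axes as for the blue bar. Each chest is 120 mm deep, 180 mm wide (200 over the two black gas struts on its sides), 102 mm high with the lid shut; its centre lies 100 mm behind its bar.
- amber_bottle: Small amber glass bottle with a white cap, 42 mm across and 86 mm tall, standing loose near the worktop's front edge between the two chests. Origin: centre of its underside, z up.

How it is judged:
By the outcome, as a careful person would: the job done as asked, in the order asked, and still so for the second after the job is handed in, with the robot touching nothing.
It also fails if it takes over 40 s, if anything falls off the work surface, if the arm or the gripper's body presses on something with over 40 N, if the wrist force passes 120 N, or if a joint passes its speed limit or range.

ROBOT

A 7-joint arm with a two-finger parallel gripper is mounted at the origin on a cart in front of the work surface, level with it; the furniture and walls round the work are solid. World frame = base frame: x ahead of the robot, y to its left, z up, the work surface at z = 0. Lengths are in m, angles in rad, forces in N, time in s.
With the tool pointing down it reaches from about 0.35 to 0.9 m from the base axis. Payload 7.2 kg.
Tool frame: the origin (TCP) lies at the very end of the fingers, on their centre line; the grasp point (between the pads) lies 19 mm behind it; z points along the fingers, y is the line along which they close (so a half turn about z gives the same grasp; the last joint's range is limited). The gripper opens to 88 mm and grips with 3 to 60 N. Pads are 20 mm wide; open, the fingers measure 115 mm over their backs; the gripper's body (75 mm by 178 mm) begins 61 mm behind the grasp point.
Start: joints at [1.224, 0.411, -0.013, 1.596, 0.006, 1.134, -0.082], TCP at [0.172, -0.601, 0.201] pointing down, gripper open.
Joint ranges: [-2.95, 2.95], [-0.29, 1.99], [-1.47, 1.44], [0.14, 2.54], [-1.03, 4.17], [0.13, 1.85], [-2.86, 2.86]. Speed limits (rad/s): [2.39, 2.39, 3.01, 3.01, 3.14, 3.14, 3.14].

INTERFACE

Orientations are given as a unit quaternion [x, y, z, w].
In Python, from bench import env gives the robot as it stands.
- The arm moves only by the shell command python3 -m crank 'ROWS' [FORCE]. ROWS is JSON, a list of rows, each an object with "gripper": the finger opening in mm, from 0 to 87.8; "translation": the shift along the tool's x, y, z in units of 25 mm (1.0 is 25 mm), a list of three; "twist": the turn, a rotation vector about the tool's x, y, z in units of 6 degrees (1.0 is 6 degrees), a list of three. In form: [{"gripper": gripper, "translation": [tx, ty, tz], "twist": [rx, ry, rz]}, ...]. A call has 1 to 20 rows; each row shifts and turns the commanded pose from where the row before left it, along the tool's axes as they then stand; what a row does not reach is not made up. A row lasts 1/10 s, in which the tool goes at most 50 mm and 8.59 degrees, less where a joint would pass 70% of its speed; a pose out of reach is approached as far as the arm can. A call is refused whole if a number of a shift passes 1 or a number of a turn 1, either way. A call with a gripper value outside its range is refused whole. The fingers move at their own pace and stop on an object; FORCE is the grip in N (left out, the last holds). Time passes only in rows, so rows that do not move let the fingers close. It gives the time, the measured TCP pose, the force, the opening and the grip force at its end, in the units of the state.
- env.state(): the state, without advancing time (a new reading comes with each control period).
- env.read_camera(name): name is "scene" or "top"; returns (picture, depth): 480x640x3 uint8, red, green, blue; 480x640 float32, m along the optical axis (not along the pixel's ray), 0 where there is no reading.
- env.get_calibration(name): a dict with "camera_matrix" (3x3 intrinsics, pixels), "origin" and "attitude" of the camera in the world. Camera axes: x right, y down, z forward; pixel columns grow to the right and rows downward; lengths in m; the calibration is good to about 2 mm. A picture is of the moment at which its call begins. get_calibration takes no time and is no camera call.
- env.close_job(): hands the job in; it is judged then, once.
The state is a dict: "time": time; "joints": joint angles; "joint_velocities": joint speeds; "effort": joint torques, N m; "ee_pos": TCP position; "eef_rot": TCP orientation; "ft_force": force on the tool from outside, world axes, zero at the start; "torque": the same for the moment, N m; "finger_gap": opening from 0.0 (shut) to 1.0 (fully open); "gripper_force": force on a finger pad.
Only numpy, scipy, OpenCV 4.12 (cv2) and the standard library are available. Lean on these libraries where they do the work, as an engineer would, in place of code of your own. Each camera call takes 0.05 s, during which the arm holds its last target. There are 200 camera calls.

## Working session

There is one attempt and no reset: what is moved stays moved. The work goes in short steps, Python scripts to look and compute and a shell command to move; the robot and the scene stay as the last step left them, time stands still between calls to the robot, and variables do not carry over. Pictures are saved under pics/ and viewed, at most 10 in all, crops included, and the job is handed in when it is done.

```bash
mkdir -p pics
python3 - <<'E'
from bench import env
import cv2,numpy as np
s=env.state();print({k:np.round(v,3).tolist() for k,v in s.items()})
for n in("scene","top"):
    p,d=env.read_camera(n);cv2.imwrite(f"pics/{n}0.png",p[:,:,::-1]);np.savez(f"{n}0.npz",p=p,d=d)
    print(env.get_calibration(n))
E
```

```text
{'time': 0.0, 'joints': [1.224, 0.412, -0.013, 1.597, 0.006, 1.134, -0.082], 'joint_velocities': [-0.0, -0.001, -0.001, 0.001, -0.0, -0.0, 0.001], 'effort': [0.0, -58.794, 0.642, -29.107, -0.054, 0.018, 0.0], 'ee_pos': [0.172, -0.6, 0.2], 'eef_rot': [0.99, 0.139, -0.0, -0.001], 'ft_force': [0.822, 0.078, 0.084], 'torque': [-0.005, 0.007, 0.021], 'gripper_force': 0.0, 'finger_gap': 0.999}
{'camera_matrix': array([[567.87485966,   0.        , 323.88994986],
       [  0.        , 567.87485966, 235.1658072 ],
       [  0.        ,   0.        ,   1.        ]]), 'origin': array([-0.02880116,  0.83818417,  0.51768301]), 'attitude': array([-0.24524396,  0.80056647, -0.52551766,  0.15093015])}
{'camera_matrix': array([[623.7286419 ,   0.        , 315.91436149],
       [  0.        , 623.7286419 , 236.90060767],
       [  0.        ,   0.        ,   1.        ]]), 'origin': array([0.41474499, 0.01533775, 1.07467554]), 'attitude': array([ 0.71662907, -0.69596297,  0.04282287, -0.01563713])}
```

View pics/scene0.png

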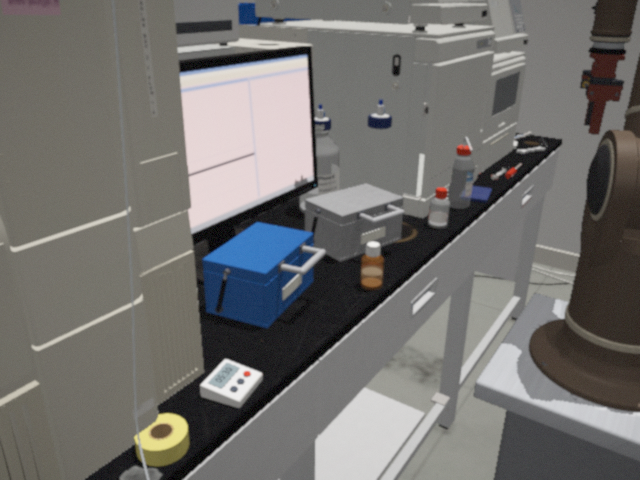

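View pics/top0.png

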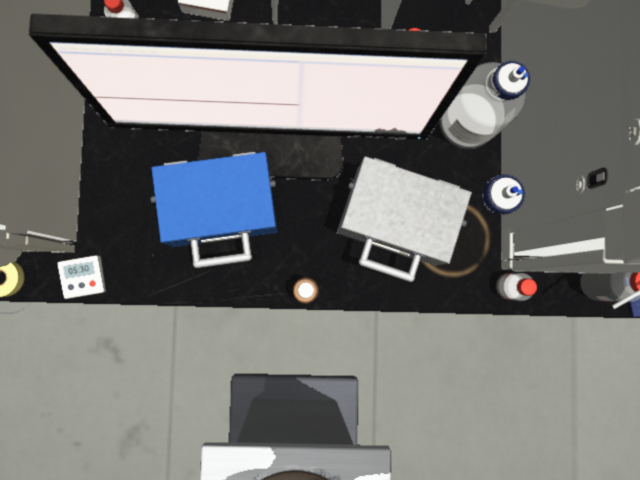

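The top view shows the blue chest on the left with its bar at about (194,265)–(251,260). The grey bar is at (362,266)–(415,277), the bottle cap at (306,289), and the monitor stands behind the chests.

```bash
cat > h.py <<'E'
import numpy as np
from scipy.spatial.transform import Rotation as R
from bench import env
def pts(n,u,v,d):
    c=env.get_calibration(n);K=c['camera_matrix'];r=np.stack([(u-K[0,2])/K[0,0],(v-K[1,2])/K[1,1],np.ones_like(u,float)],-1)
    return c['origin']+R.from_quat(c['attitude']).apply(r*np.asarray(d)[...,None])
def plane(n,u,v,z):
    o=env.get_calibration(n)['origin'];p=pts(n,np.atleast_1d(u),np.atleast_1d(v),np.ones(np.size(u)))-o
    return o+p*((z-o[2])/p[:,2])[:,None]
E
python3 - <<'E'
from h import *
import cv2
f=np.load('top0.npz');p,d=f['p'],f['d']
for nm,(u0,u1,v0,v1) in dict(blue=(185,258,225,275)).items():
    hsv=cv2.cvtColor(p,cv2.COLOR_RGB2HSV)
    m=(hsv[...,1]<60)&(hsv[...,2]>110)
    m2=np.zeros_like(m);m2[v0:v1,u0:u1]=m[v0:v1,u0:u1]
    v,u=np.nonzero(m2);P=pts('top',u,v,d[v,u]);print(len(u),np.percentile(P[:,2],[5,50,95]))
    Q=plane('top',u,v,.095)
    # bar = front-most part
    rect=cv2.minAreaRect(Q[:,:2].astype(np.float32));print(rect);print(cv2.boxPoints(rect))
b=(hsv[...,1]>150)&(hsv[...,0]>100)&(hsv[...,0]<125);b[:,:140]=0;b[:,290:]=0;b[:140]=0
v,u=np.nonzero(b);Q=plane('top',u,v,.102);print(cv2.boxPoints(cv2.minAreaRect(Q[:,:2].astype(np.float32))))
print('bottle',plane('top',306,289,.086))
# monitor: height / front
for uv in [(120,128),(260,132),(420,135),(260,30),(120,20)]:
    print(uv,pts('top',np.array([uv[0]]),np.array([uv[1]]),d[uv[1],uv[0]:uv[0]+1]).round(3))
f=np.load('scene0.npz');p,d=f['p'],f['d']
for uv in [(302,260),(284,271),(320,252)]:
    print(uv,pts('scene',np.array([uv[0]]),np.array([uv[1]]),d[uv[1],uv[0]:uv[0]+1]).round(3))
E
```

```text
871 [0.0020718  0.09528937 0.09952234]
((0.47263067960739136, 0.12771295011043549), (0.046160563826560974, 0.09583684802055359), 9.673967361450195)
[[0.4418263  0.17107153]
 [0.4579309  0.07659748]
 [0.503435   0.08435437]
 [0.48733047 0.17882842]]
[[0.47167522 0.21988337]
 [0.50152    0.04023289]
 [0.62898964 0.06140901]
 [0.5991449  0.2410595 ]]
bottle [[ 0.41424775 -0.00820212  0.086     ]]
(120, 128) [[ 0.684  0.321 -0.003]]
(260, 132) [[0.661 0.072 0.096]]
(420, 135) [[ 0.662 -0.181  0.113]]
(260, 30) [[0.699 0.059 0.402]]
(120, 20) [[0.703 0.212 0.403]]
(302, 260) [[0.503 0.092 0.066]]
(284, 271) [[0.493 0.159 0.075]]
(320, 252) [[0.458 0.101 0.098]]
```

```bash
python3 -m crank '[{"gripper":60,"translation":[1,-0.68,-0.1],"twist":[0,0,-0.45]},{"gripper":60,"translation":[1,-0.68,-0.1],"twist":[0,0,-0.45]},{"gripper":60,"translation":[1,-0.68,-0.1],"twist":[0,0,-0.45]},{"gripper":60,"translation":[1,-0.68,-0.1],"twist":[0,0,-0.45]},{"gripper":60,"translation":[1,-0.68,-0.1],"twist":[0,0,-0.45]},{"gripper":60,"translation":[1,-0.68,-0.1],"twist":[0,0,-0.45]},{"gripper":60,"translation":[1,-0.68,-0.1],"twist":[0,0,-0.45]},{"gripper":60,"translation":[1,-0.68,-0.1],"twist":[0,0,-0.45]},{"gripper":60,"translation":[1,-0.68,-0.1],"twist":[0,0,-0.45]},{"gripper":60,"translation":[1,-0.68,-0.1],"twist":[0,0,-0.45]},{"gripper":60,"translation":[1,0,0],"twist":[0,0,-0.5]},{"gripper":60,"translation":[1,0,0],"twist":[0,0,-0.5]},{"gripper":60,"translation":[1,0,0],"twist":[0,0,-0.5]},{"gripper":60,"translation":[1,0,0],"twist":[0,0,-0.5]},{"gripper":60,"translation":[1,0,0],"twist":[0,0,-0.5]},{"gripper":60,"translation":[1,0,0],"twist":[0,0,-0.5]}]'
cat > rel.py <<'E'
import sys
from h import *
t=np.array(eval(sys.argv[1]));yaw=float(sys.argv[2]);tilt=float(sys.argv[3]) # yaw deg of tool y; tilt: tool z leans forward (deg)
s=env.state();r=R.from_quat(s['eef_rot'])
yv=R.from_euler('z',yaw,degrees=True).as_matrix()@np.array([1,0,0]);zv=np.array([0,0,-1.]);xv=np.cross(yv,zv)
g=R.from_rotvec(-np.radians(tilt)*np.cross(yv,[0,0,1]))*R.from_matrix(np.stack([xv,yv,zv],1))
g=R.from_rotvec(np.radians(tilt)*np.cross(zv,yv))*R.from_matrix(np.stack([xv,yv,zv],1))
print('t',round(s['time'],2),'pos',s['ee_pos'].round(4) if hasattr(s['ee_pos'],'round') else s['ee_pos'],'F',np.round(s['ft_force'],1),'gap',s['finger_gap'],'j',np.round(s['joints'],2))
print('units trans',(r.inv().apply(t-s['ee_pos'])/.025).round(2),'twist',(np.degrees((r.inv()*g).as_rotvec())/6).round(2),'z axis',r.as_matrix()[:,2].round(3))
E
python3 rel.py '[.4555,.1247,.20]' 9.5 0
```

```text
time: 1.7
ee_pos: [0.4065, -0.2194, 0.2256]
eef_rot: [0.861, 0.508, -0.0, -0.0]
ft_force: [0.4, -0.2, -1.4]
finger_gap: 0.681
gripper_force: 0.0
t 1.7 pos [ 0.4065 -0.2194  0.2256] F [ 0.4 -0.2 -1.4] gap 0.6809223640514964 j [ 0.76  0.13 -0.4   1.92  0.06  1.1  -0.17]
units trans [13.   -4.93  1.03] twist [-0.  -0.  -6.4] z axis [-0.  0. -1.]
```

```bash
python3 -m crank '[{"gripper":34,"translation":[1,0,0],"twist":[0,0,-0.45]},{"gripper":34,"translation":[1,0,0],"twist":[0,0,-0.45]},{"gripper":34,"translation":[1,0,0],"twist":[0,0,-0.45]},{"gripper":34,"translation":[1,0,0],"twist":[0,0,-0.45]},{"gripper":34,"translation":[1,0,0],"twist":[0,0,-0.45]},{"gripper":34,"translation":[1,0,0],"twist":[0,0,-0.45]},{"gripper":34,"translation":[1,0,0],"twist":[0,0,-0.45]},{"gripper":34,"translation":[1,0,0],"twist":[0,0,-0.45]},{"gripper":34,"translation":[1,0,0],"twist":[0,0,-0.45]},{"gripper":34,"translation":[1,0,0],"twist":[0,0,-0.45]},{"gripper":34,"translation":[1,0,0],"twist":[0,0,-0.45]},{"gripper":34,"translation":[1,0,0],"twist":[0,0,-0.45]},{"gripper":34,"translation":[1,0,0],"twist":[0,0,-0.45]},{"gripper":34,"translation":[1,0,0],"twist":[0,0,-0.45]},{"gripper":34,"translation":[0,0,0],"twist":[0,0,0]},{"gripper":34,"translation":[0,0,0],"twist":[0,0,0]}]'
python3 - <<'E'
from bench import env
import cv2
p,d=env.read_camera("scene");cv2.imwrite("pics/s1.png",cv2.resize(p[130:370,160:480,::-1],None,fx=2,fy=2))
E
python3 rel.py '[.4555,.1247,.072]' 9.5 0
```

```text
time: 3.3
ee_pos: [0.4743, 0.1165, 0.2256]
eef_rot: [0.651, 0.759, -0.0, -0.0]
ft_force: [-0.3, -0.5, 0.9]
finger_gap: 0.383
gripper_force: 0.0
t 3.35 pos [0.4744 0.1157 0.2255] F [ 0.9  0.1 -0.3] gap 0.3864640484276894 j [ 0.29  0.23 -0.73  1.85  0.17  1.13 -0.35]
units trans [ 0.47 -0.69  6.14] twist [-0.01  0.01 -0.13] z axis [-0.001 -0.001 -1.   ]
```

View pics/s1.png

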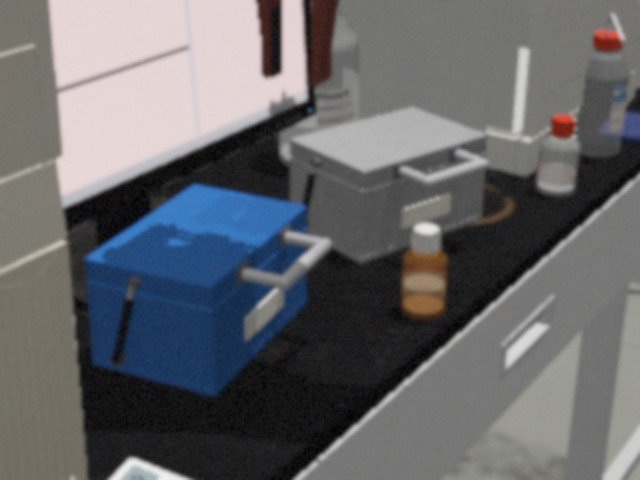

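The gripper is above the chests. In this view the bar runs from about (302,273) to (322,252), full-image pixels. I'll cross-check its position.

Run:
```python
from h import *
import cv2
print(plane('scene',[303,322.5],[272.5,251.5],.091).round(4))
f=np.load('top0.npz');print(plane('top',[194,251],[265,261],.093).round(4))
```

```text
[[0.4457 0.1693 0.091 ]
 [0.4639 0.0847 0.091 ]]
[[0.4468 0.168  0.093 ]
 [0.4556 0.0795 0.093 ]]
```

```bash
python3 -m crank '[{"gripper":34,"translation":[0.47,-0.69,1],"twist":[0,0,-0.13]},{"gripper":34,"translation":[0,0,1],"twist":[0,0,0]},{"gripper":34,"translation":[0,0,1],"twist":[0,0,0]},{"gripper":34,"translation":[0,0,0],"twist":[0,0,0]},{"gripper":34,"translation":[0,0,0],"twist":[0,0,0]}]'
python3 - <<'E'
from bench import env
import cv2
p,d=env.read_camera("scene");cv2.imwrite("pics/s2.png",cv2.resize(p[130:330,190:430,::-1],None,fx=3,fy=3,interpolation=cv2.INTER_CUBIC))
E
python3 rel.py '[.4555,.1247,.072]' 9.5 0
```

```text
time: 3.85
ee_pos: [0.4558, 0.1247, 0.1511]
eef_rot: [0.646, 0.763, -0.0, -0.0]
ft_force: [-0.4, -0.1, 0.6]
finger_gap: 0.388
gripper_force: 0.0
t 3.9 pos [0.4564 0.1251 0.1517] F [ 0.  -0.4 -0.2] gap 0.38921703218843307 j [ 0.24  0.29 -0.72  1.98  0.23  0.96 -0.43]
units trans [-0.01 -0.04  3.19] twist [ 0.01 -0.   -0.  ] z axis [ 0.001  0.    -1.   ]
```

View pics/s2.png

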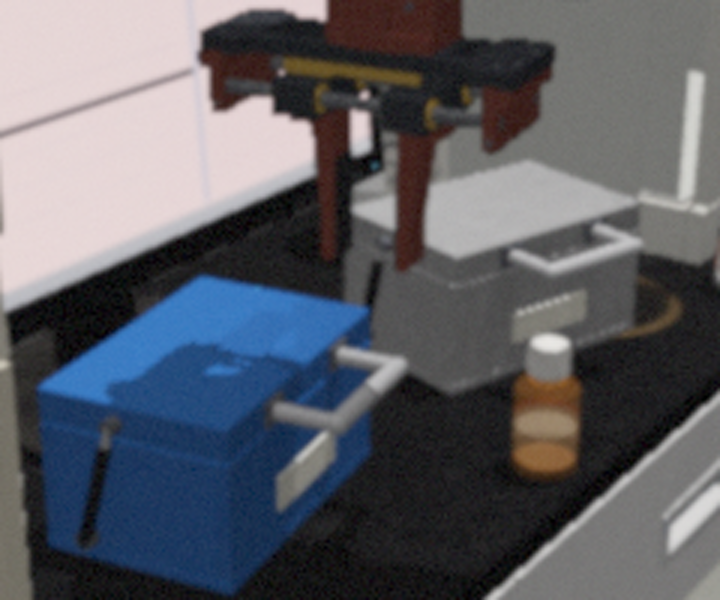

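The fingers straddle the bar: their tips are at about (330,255) and (408,265), and the bar's middle is at (367,391) below. I'll go down and close.

```bash
python3 -m crank '[{"gripper":32,"translation":[0,0,0.8],"twist":[0,0,0]},{"gripper":32,"translation":[0,0,0.8],"twist":[0,0,0]},{"gripper":32,"translation":[0,0,0.8],"twist":[0,0,0]},{"gripper":32,"translation":[0,0,0.75],"twist":[0,0,0]},{"gripper":32,"translation":[0,0,0],"twist":[0,0,0]},{"gripper":0,"translation":[0,0,0],"twist":[0,0,0]},{"gripper":0,"translation":[0,0,0],"twist":[0,0,0]},{"gripper":0,"translation":[0,0,0],"twist":[0,0,0]},{"gripper":0,"translation":[0,0,0],"twist":[0,0,0]},{"gripper":0,"translation":[0,0,0],"twist":[0,0,0]}]' 15
python3 rel.py '[.4555,.1247,.072]' 9.5 0
```

```text
time: 4.9
ee_pos: [0.4571, 0.1259, 0.0737]
eef_rot: [0.646, 0.763, 0.001, 0.001]
ft_force: [-0.3, -1.1, 12.9]
finger_gap: 0.006
gripper_force: 7.1
t 4.9 pos [0.4571 0.1259 0.0737] F [-0.3 -1.1 12.9] gap 0.006122839705159826 j [ 0.18  0.4  -0.67  2.05  0.35  0.79 -0.53]
units trans [-0.04 -0.07  0.07] twist [0.03 0.   0.01] z axis [ 0.003  0.    -1.   ]
```

Run:
```python
from bench import env
import cv2,numpy as np
p,d=env.read_camera("scene");a=cv2.resize(p[170:310,220:380,::-1],None,fx=2.5,fy=2.5,interpolation=cv2.INTER_CUBIC)
p,d=env.read_camera("top");b=cv2.resize(p[180:320,140:300,::-1],None,fx=2.5,fy=2.5,interpolation=cv2.INTER_CUBIC)
cv2.imwrite("pics/s3.png",np.hstack([a,b]))
s=env.state();print(s['ft_force'],s['torque'],s['gripper_force'])
```

```text
[-1.23834369 -1.72418748 13.44863198] [-0.31385622  0.18203384 -0.04954816] 6.783594042062759
```

View pics/s3.png

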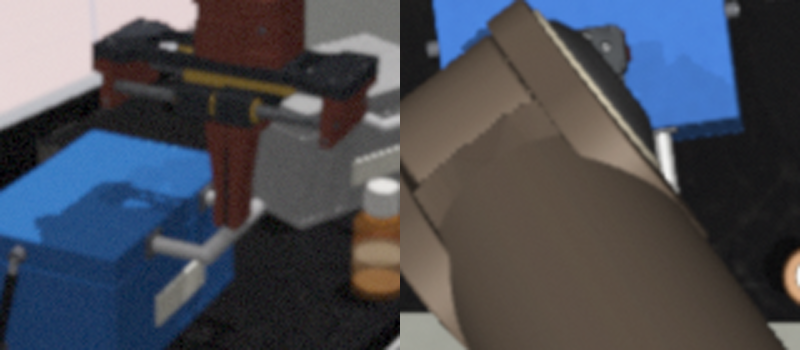

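Run:
```python
from h import *
c=env.get_calibration('scene');K=c['camera_matrix'];r=R.from_quat(c['attitude'])
def pr(p):
    q=K@r.inv().apply(np.array(p)-c['origin']);q=q[:2]/q[2];return q.round(1),((q-[220,170])*2.5).round(0)
e=env.state()['ee_pos'];print(e)
for z in (0,.01,.02,.03,.04):print(z,pr(e+[0,0,z]))
for a in([.4555,.1247,.091],[.4489,.164,.091],[.462,.085,.091]):print(pr(a))
```

```text
[0.45709979 0.12592207 0.07380471]
0 (array([312.3, 270.1]), array([231., 250.]))
0.01 (array([312.3, 264.8]), array([231., 237.]))
0.02 (array([312.4, 259.5]), array([231., 224.]))
0.03 (array([312.4, 254.2]), array([231., 210.]))
0.04 (array([312.5, 248.8]), array([231., 197.]))
(array([313.5, 261. ]), array([234., 227.]))
(array([303.3, 270.7]), array([208., 252.]))
(array([323.3, 251.8]), array([258., 205.]))
```

Run:
```python
from h import *
import cv2
p,d=env.read_camera("scene");np.savez('s4.npz',p=p,d=d)
for v in range(236,276,3):
    row=[]
    for u in (306,309,312,315,318):
        q=pts('scene',np.array([u]),np.array([v]),d[v,u:u+1])[0];row.append(f"{q[0]:.3f},{q[1]:.3f},{q[2]:.3f}/{p[v,u].tolist()}")
    print(v,*row)
cv2.imwrite("pics/s4.png",cv2.resize(p[215:295,270:370,::-1],None,fx=7,fy=7,interpolation=cv2.INTER_NEAREST))
```

```text
236 0.462,0.138,0.141/[64, 36, 26] 0.456,0.138,0.142/[56, 34, 29] 0.449,0.139,0.144/[68, 38, 34] 0.445,0.137,0.145/[67, 40, 35] 0.445,0.128,0.141/[57, 31, 23]
239 0.463,0.136,0.134/[65, 35, 36] 0.456,0.137,0.136/[51, 25, 27] 0.450,0.138,0.138/[63, 29, 22] 0.446,0.135,0.138/[64, 34, 30] 0.446,0.126,0.135/[58, 36, 33]
242 0.463,0.137,0.129/[66, 41, 34] 0.457,0.136,0.130/[55, 31, 29] 0.451,0.136,0.131/[69, 41, 40] 0.447,0.133,0.132/[63, 34, 30] 0.446,0.126,0.129/[60, 35, 31]
245 0.462,0.137,0.124/[69, 46, 42] 0.458,0.135,0.124/[54, 32, 31] 0.451,0.137,0.126/[65, 34, 28] 0.445,0.136,0.128/[64, 35, 25] 0.447,0.125,0.123/[61, 35, 30]
248 0.462,0.139,0.119/[90, 72, 72] 0.457,0.137,0.120/[49, 29, 24] 0.452,0.135,0.120/[60, 30, 27] 0.444,0.137,0.123/[66, 39, 34] 0.449,0.122,0.116/[59, 31, 28]
251 0.461,0.139,0.114/[67, 43, 41] 0.457,0.136,0.113/[53, 32, 28] 0.451,0.136,0.115/[66, 35, 30] 0.447,0.133,0.115/[61, 32, 26] 0.448,0.123,0.111/[55, 27, 21]
254 -0.029,0.838,0.518/[67, 36, 40] 0.457,0.137,0.108/[51, 33, 27] 0.452,0.134,0.109/[68, 39, 34] 0.448,0.132,0.109/[58, 26, 25] 0.449,0.122,0.105
[... 452 characters left out ...]
[78, 76, 78] 0.548,-0.028,-0.002/[36, 41, 39]
266 0.449,0.156,0.096/[129, 130, 130] 0.448,0.148,0.093/[111, 111, 112] 0.449,0.139,0.089/[76, 74, 79] 0.544,-0.011,-0.000/[36, 36, 37] 0.539,-0.014,-0.000/[30, 23, 26]
269 0.447,0.159,0.093/[114, 114, 115] 0.448,0.149,0.088/[83, 87, 94] 0.511,0.048,0.027/[26, 42, 75] 0.537,-0.001,-0.001/[22, 23, 26] 0.531,-0.002,0.000/[30, 30, 35]
272 0.446,0.160,0.088/[77, 81, 89] 0.509,0.061,0.027/[34, 58, 92] 0.511,0.048,0.021/[32, 51, 82] 0.529,0.011,-0.000/[29, 25, 32] 0.524,0.007,-0.000/[31, 30, 31]
275 0.505,0.076,0.028/[31, 55, 92] 0.509,0.060,0.020/[23, 50, 92] 0.512,0.046,0.013/[28, 51, 81] 0.519,0.025,0.002/[29, 29, 33] 0.517,0.018,-0.001/[26, 30, 29]
```

View pics/s4.png

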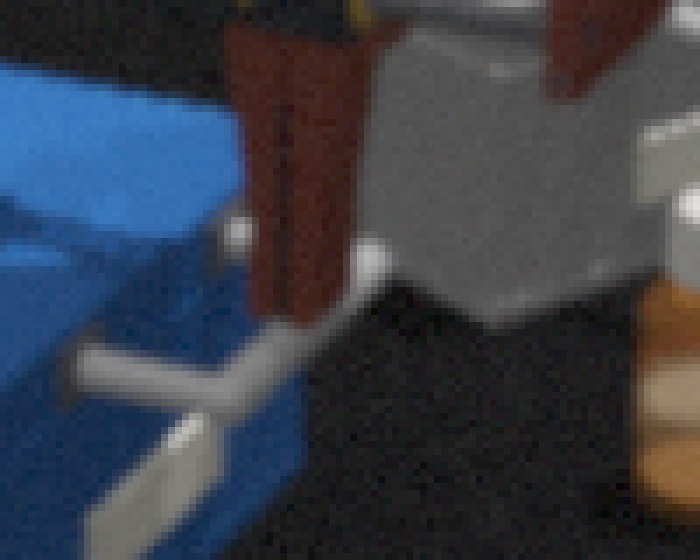

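The closed fingertips are sitting on top of the bar at about z = 0.097, although the reported TCP is 0.074. The earlier picture shows the same offset: the real tips are about 21 mm higher than reported. The plan is to rise, open, go about 21 mm deeper, and close again.

```bash
python3 -m crank '[{"gripper":0,"translation":[0,0,-1],"twist":[0,0,0]},{"gripper":32,"translation":[0,0,0],"twist":[0,0,0]},{"gripper":32,"translation":[0,0,0],"twist":[0,0,0]},{"gripper":32,"translation":[0,0,0],"twist":[0,0,0]},{"gripper":32,"translation":[0,0,0],"twist":[0,0,0]},{"gripper":32,"translation":[0,0,0],"twist":[0,0,0]}]' 15
python3 rel.py '[.4555,.1247,.051]' 9.5 0
```

```text
time: 5.65
ee_pos: [0.4553, 0.1254, 0.0965]
eef_rot: [0.646, 0.764, -0.0, -0.0]
ft_force: [0.6, -0.4, 0.6]
finger_gap: 0.362
gripper_force: 0.0
t 5.65 pos [0.4553 0.1254 0.0965] F [ 0.6 -0.4  0.6] gap 0.3621496986308288 j [ 0.2   0.37 -0.69  2.03  0.31  0.85 -0.5 ]
units trans [-0.03  0.01  1.82] twist [-0.01 -0.    0.01] z axis [-0.001 -0.    -1.   ]
```

```bash
python3 -m crank '[{"gripper":32,"translation":[0,0,0.6],"twist":[0,0,0]},{"gripper":32,"translation":[0,0,0.6],"twist":[0,0,0]},{"gripper":32,"translation":[0,0,0.6],"twist":[0,0,0]},{"gripper":32,"translation":[0,0,0],"twist":[0,0,0]}]'
python3 -m crank '[{"gripper":0,"translation":[0,0,0],"twist":[0,0,0]},{"gripper":0,"translation":[0,0,0],"twist":[0,0,0]},{"gripper":0,"translation":[0,0,0],"twist":[0,0,0]},{"gripper":0,"translation":[0,0,0],"twist":[0,0,0]}]' 15
python3 rel.py '[.4555,.1247,.051]' 9.5 0
```

```text
time: 6.05
ee_pos: [0.4543, 0.1251, 0.0504]
eef_rot: [0.646, 0.764, -0.001, -0.001]
ft_force: [0.3, 0.9, 0.3]
finger_gap: 0.363
gripper_force: 0.0
time: 6.45
ee_pos: [0.4572, 0.1259, 0.0529]
eef_rot: [0.646, 0.763, 0.001, 0.001]
ft_force: [3.9, 0.5, -2.0]
finger_gap: 0.128
gripper_force: 15.0
t 6.45 pos [0.4572 0.1259 0.0529] F [ 3.9  0.5 -2. ] gap 0.12817149385376556 j [ 0.16  0.43 -0.65  2.07  0.38  0.75 -0.56]
units trans [-0.04 -0.07  0.08] twist [ 0.03 -0.    0.01] z axis [ 0.003  0.001 -1.   ]
```

Bar gripped (11 mm opening). Now the first part of the arc, then a check on forces.

```bash
python3 -m crank '[{"gripper":0,"translation":[0,0.04,-0.32],"twist":[0,0,0]},{"gripper":0,"translation":[0,0.04,-0.32],"twist":[0,0,0]},{"gripper":0,"translation":[0,0.07,-0.32],"twist":[0,0,0]},{"gripper":0,"translation":[0,0.07,-0.31],"twist":[0,0,0]},{"gripper":0,"translation":[0,0.1,-0.3],"twist":[0,0,0]},{"gripper":0,"translation":[0,0.1,-0.31],"twist":[0,0,0]},{"gripper":0,"translation":[0,0.13,-0.29],"twist":[0,0,0]},{"gripper":0,"translation":[0,0.13,-0.29],"twist":[0,0,0]}]' 25
python3 rel.py '[.4555,.1247,.051]' 9.5 0
```

```text
time: 7.25
ee_pos: [0.4739, 0.1284, 0.1142]
eef_rot: [0.646, 0.763, 0.001, 0.001]
ft_force: [8.1, 0.8, -8.4]
finger_gap: 0.126
gripper_force: 25.0
t 7.25 pos [0.4739 0.1284 0.1142] F [ 8.1  0.8 -8.4] gap 0.12629036899729396 j [ 0.21  0.37 -0.69  1.98  0.3   0.89 -0.48]
units trans [-0.03 -0.76  2.53] twist [ 0.03 -0.    0.01] z axis [ 0.003  0.001 -1.   ]
```

```bash
python3 -m crank '[{"gripper":0,"translation":[0,0.19,-0.28],"twist":[0,0,0]},{"gripper":0,"translation":[0,0.19,-0.28],"twist":[0,0,0]},{"gripper":0,"translation":[0,0.19,-0.26],"twist":[0,0,0]},{"gripper":0,"translation":[0,0.19,-0.26],"twist":[0,0,0]},{"gripper":0,"translation":[0,0.21,-0.24],"twist":[0,0,0]},{"gripper":0,"translation":[0,0.21,-0.24],"twist":[0,0,0]},{"gripper":0,"translation":[0,0.23,-0.22],"twist":[0,0,0]},{"gripper":0,"translation":[0,0.24,-0.22],"twist":[0,0,0]}]'
python3 rel.py '[.4555,.1247,.051]' 9.5 0
```

```text
time: 8.05
ee_pos: [0.5102, 0.1345, 0.164]
eef_rot: [0.646, 0.764, -0.003, -0.001]
ft_force: [-13.6, -4.5, 11.3]
finger_gap: 0.126
gripper_force: 25.0
t 8.05 pos [0.5102 0.1345 0.164 ] F [-13.6  -4.5  11.3] gap 0.12568013682914356 j [ 0.21  0.37 -0.7   1.84  0.28  1.04 -0.44]
units trans [-0.02 -2.19  4.53] twist [-0.06  0.02  0.01] z axis [-0.006 -0.003 -1.   ]
```

```bash
python3 -m crank '[{"gripper":0,"translation":[0,0.17,-0.26],"twist":[0,0,0]},{"gripper":0,"translation":[0,0.21,-0.23],"twist":[0,0,0]},{"gripper":0,"translation":[0,0.25,-0.18],"twist":[0,0,0]},{"gripper":0,"translation":[0,0.26,-0.17],"twist":[0,0,0]},{"gripper":0,"translation":[0,0.28,-0.15],"twist":[0,0,0]},{"gripper":0,"translation":[0,0.28,-0.14],"twist":[0,0,0]},{"gripper":0,"translation":[0,0.29,-0.12],"twist":[0,0,0]},{"gripper":0,"translation":[0,0.1,-0.03],"twist":[0,0,0]},{"gripper":0,"translation":[0,0,0],"twist":[0,0,0]}]'
python3 rel.py '[.4555,.1247,.051]' 9.5 0
python3 - <<'E'
from bench import env
import cv2
p,d=env.read_camera("scene");cv2.imwrite("pics/s5.png",cv2.resize(p[90:330,160:480,::-1],None,fx=2,fy=2))
E
```

```text
time: 8.95
ee_pos: [0.559, 0.1429, 0.196]
eef_rot: [0.646, 0.764, 0.0, 0.0]
ft_force: [1.0, -0.7, -2.2]
finger_gap: 0.128
gripper_force: 25.0
t 8.95 pos [0.559  0.1429 0.196 ] F [ 1.  -0.7 -2.2] gap 0.12848473835282645 j [ 0.18  0.42 -0.69  1.69  0.29  1.14 -0.42]
units trans [-0.03 -4.21  5.8 ] twist [0.01 0.   0.01] z axis [ 0.001  0.    -1.   ]
```

View pics/s5.png

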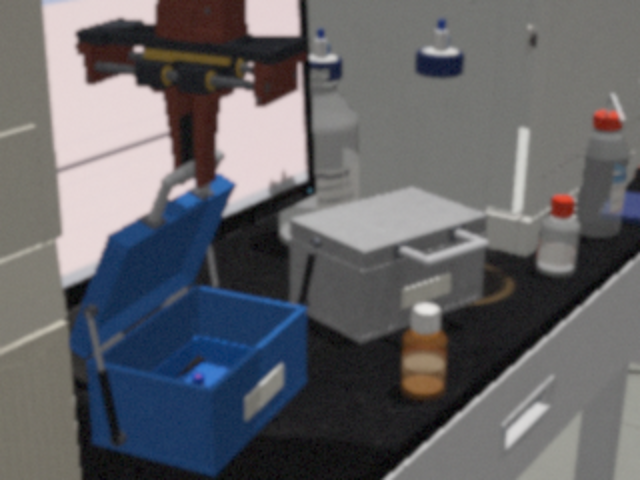

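The lid stands at about 1.14 rad, beyond the balance range, and the bottle and grey chest are untouched. Releasing and lifting clear.

```bash
python3 -m crank '[{"gripper":70,"translation":[0,0,0],"twist":[0,0,0]},{"gripper":70,"translation":[0,0,0],"twist":[0,0,0]},{"gripper":70,"translation":[0,0,-0.6],"twist":[0,0,0]},{"gripper":70,"translation":[0,0,-1],"twist":[0,0,0]},{"gripper":70,"translation":[0,0,-1],"twist":[0,0,0]},{"gripper":70,"translation":[0,-0.4,-1],"twist":[0,0,0]},{"gripper":70,"translation":[0,-1,-0.6],"twist":[0,0,0]},{"gripper":70,"translation":[0,-1,0],"twist":[0,0,0]},{"gripper":70,"translation":[0,-1,0],"twist":[0,0,0]},{"gripper":70,"translation":[0,-1,0],"twist":[0,0,0]},{"gripper":70,"translation":[0,0,0],"twist":[0,0,0]},{"gripper":70,"translation":[0,0,0],"twist":[0,0,0]},{"gripper":70,"translation":[0,0,0],"twist":[0,0,0]},{"gripper":70,"translation":[0,0,0],"twist":[0,0,0]},{"gripper":70,"translation":[0,0,0],"twist":[0,0,0]},{"gripper":70,"translation":[0,0,0],"twist":[0,0,0]},{"gripper":70,"translation":[0,0,0],"twist":[0,0,0]},{"gripper":70,"translation":[0,0,0],"twist":[0,0,0]},{"gripper":70,"translation":[0,0,0],"twist":[0,0,0]},{"gripper":70,"translation":[0,0,0],"twist":[0,0,0]}]'
cat > m.py <<'E'
from h import *
import cv2,sys
p,d=env.read_camera("scene");h=cv2.cvtColor(p,cv2.COLOR_RGB2HSV)
b=(h[...,1]>150)&(h[...,0]>100)&(h[...,0]<125)&(d>0);b[:,:190]=0;b[:,330:]=0
v,u=np.nonzero(b);P=pts('scene',u,v,d[v,u]);m=(P[:,2]>.13)&(P[:,1]>0);P=P[m]
x=(P[:,:2]-[.457,.126])@[.9865,.164]
A=np.polyfit(P[:,2],x,1);print('lid pts',m.sum(),'lid angle from slope',np.pi/2-np.arctan(A[0])*-1 if 0 else np.arctan2(1,A[0]),'zmax',P[:,2].max())
cv2.imwrite(sys.argv[1],cv2.resize(p[90:330,160:480,::-1],None,fx=2,fy=2));print(env.state()['time'])
E
python3 m.py pics/s6.png
```

```text
time: 11.0
ee_pos: [0.45, 0.1246, 0.3006]
eef_rot: [0.646, 0.764, -0.0, -0.0]
ft_force: [-0.2, 0.1, 0.8]
finger_gap: 0.793
gripper_force: 0.0
lid pts 2197 lid angle from slope 1.7534780538532095 zmax 0.49997148142801906
11.05
```

View pics/s6.png

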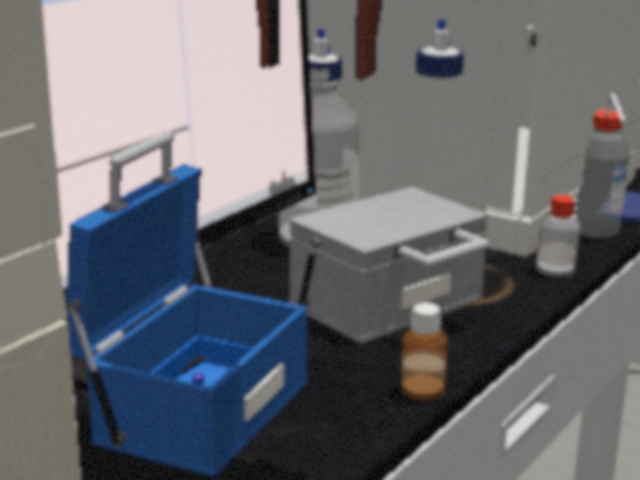

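The lid now stands almost upright with its bar at about (140,150), clear of the gripper. The bottle and grey chest are unchanged. I'll wait to check that the lid has settled at its stop.

```bash
Z='x'; python3 -m crank '[{"gripper":70,"translation":[0,0,0],"twist":[0,0,0]},{"gripper":70,"translation":[0,0,0],"twist":[0,0,0]},{"gripper":70,"translation":[0,0,0],"twist":[0,0,0]},{"gripper":70,"translation":[0,0,0],"twist":[0,0,0]},{"gripper":70,"translation":[0,0,0],"twist":[0,0,0]},{"gripper":70,"translation":[0,0,0],"twist":[0,0,0]},{"gripper":70,"translation":[0,0,0],"twist":[0,0,0]},{"gripper":70,"translation":[0,0,0],"twist":[0,0,0]},{"gripper":70,"translation":[0,0,0],"twist":[0,0,0]},{"gripper":70,"translation":[0,0,0],"twist":[0,0,0]},{"gripper":70,"translation":[0,0,0],"twist":[0,0,0]},{"gripper":70,"translation":[0,0,0],"twist":[0,0,0]}]'|head -1
python3 m.py pics/s7.png; python3 -c "
import cv2;a=cv2.imread('pics/s6.png').astype(int);b=cv2.imread('pics/s7.png').astype(int);d=abs(a-b).max(2);print(d.max(),(d>50).sum())"
```

```text
time: 12.25
lid pts 2208 lid angle from slope 1.7948536796213932 zmax 0.49878306736312583
12.3
19 0
```

The two pictures match, so the lid is at rest at its stop. Handing in.

```bash
python3 -c "
from bench import env
print(env.close_job())"
```

```text
the job is handed in; nothing more can be done
None
```

The blue chest's lid stands open at rest by itself with the gripper clear of it. The grey chest's lid is still shut, the amber bottle hasn't moved, and I handed the job in at about 12 s; my first close missed, with the fingertips pressing on top of the bar at about 13 N, before the second one gripped.

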